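# Lay out gearbox parts beside their shaft in assembly order

### The arm

A 7-joint arm with a two-finger parallel gripper is mounted at the origin on the work surface. World frame = base frame: x ahead of the robot, y to its left, z up, the work surface at z = 0. Lengths are in mm, angles in rad, forces in N, time in s.
With the tool pointing down it reaches from about 400 to 875 mm from the base axis. Payload 4.4 kg.
Tool frame: the origin (TCP) lies at the very end of the fingers, on their centre line; the grasp point (between the pads) lies 19 mm behind it (ctrl.grasp_offset is the distance from the TCP to the grasp point, in mm); z points along the fingers, y is the line along which they close (so a half turn about z gives the same grasp; the last joint's range is limited). The gripper opens to 85 mm and grips with 20 to 120 N. Pads are 22 mm wide; open, the fingers measure 114 mm over their backs; the gripper's body (76 mm by 85 mm) begins 54 mm behind the grasp point. The pads swing forward as they close: fully open they stand 13 mm farther back than shut.
Start: joints at [1.262, 0.628, 0.038, 1.517, -0.027, 0.996, -0.02], TCP at [156.301, -630.942, 231.313] pointing down, gripper open.
Joint ranges: [-3.06, 3.06], [-0.37, 2.12], [-1.25, 1.32], [0.18, 2.47], [-1.1, 4.24], [0.23, 1.98], [-2.94, 2.94]. Speed limits (rad/s): [2.57, 2.57, 3.14, 3.14, 3.14, 3.14, 3.14].

### API

Orientations are given as [roll, pitch, yaw] about the fixed x, y, z axes, in that order (R = Rz(yaw) Ry(pitch) Rx(roll)).
In Python, from cell import status, cams, ctrl gives the robot as it stands.
- The arm moves only by the tool move_arm, never from a script. Its argument "plan" is a list of rows, each a list of 3 entries, a list of its own where there are three numbers: the shift along the world's x, y, z in mm, then the turn, a rotation vector about the world's x, y, z in degrees, then the opening, from 0 (shut) to 1 (fully open). In form: [[[x, y, z], [wx, wy, wz], gripper], ...]. A call has 1 to 10 rows; each row shifts and turns the commanded pose from where the row before left it; what a row does not reach is not made up. A row lasts 1/8 s, in which the tool goes at most 62.5 mm and 10.7 degrees, less where a joint would pass 70% of its speed; a pose out of reach is approached as far as the arm can. A call with a gripper value outside its range is refused whole. The fingers move at their own pace and stop on an object; the grip force is fixed at half the most. Time passes only in rows, so rows that do not move let the fingers close. It gives the time, the measured TCP pose, the force, the opening and the grip force at its end, in the units of the state.
- status.read_state(): the state, without advancing time (a new reading comes with each control period).
- cams.get_image(name): name is "side" or "top" or "wrist"; returns the picture (400x640x3 uint8, blue, green, red); there is no depth.
- cams.camera_params(name): a dict with "K" (3x3 intrinsics, pixels), "pose" (4x4, takes a point from camera to world coordinates); the wrist camera has in their place "tool_from_camera" (4x4, takes a point from camera to tool coordinates, whose origin is the TCP and whose axes are the flange's). Camera axes: x right, y down, z forward; pixel columns grow to the right and rows downward; lengths in mm; the calibration is good to about 2 mm. The wrist camera is an equidistant fisheye: a pixel r from the principal point sees the ray r / f radians off the axis. A picture is of the moment at which its call begins: read the wrist's pose just before it. camera_params takes no time and is no camera call.
- ctrl.finish_job(): hands the job in; it is judged then, once.
The state is a dict: "clock": time; "qpos": joint angles; "qd": joint speeds; "tau": joint torques, N m; "eef_pos": TCP position; "tool_rot": TCP orientation; "force": force on the tool from outside, world axes, zero at the start; "torque": the same for the moment, N m; "width": finger opening in mm; "gripper_force": force on a finger pad.
Only numpy, scipy, OpenCV 4.12 (cv2) and the standard library are available. Lean on these libraries where they do the work, as an engineer would, in place of code of your own. Each camera call takes 0.05 s, during which the arm holds its last target. There are 200 camera calls.

### The job

Lay the gearbox parts out in the order they go onto the shaft: flat on the bench along the robot's side of the shaft, in a row 10 cm from the shaft's centre line, put the big gear level with the middle of the seat next to the ball bearing, the pinion level with the seat at the other, splined end, and the grooved sliding gear between them, level with the middle seat. Then lay the spacer collar flat on top of the big gear, centred over its bore. Leave the spray can, the shift fork and the screwdriver where they are.

Things in the scene. Friction and masses are not known exactly. Their poses are not given: they have to be found in the camera images.
- big_gear_c (a point): Big gear: dark steel spur gear lying flat, 64 mm outside diameter, 18 mm thick, 21 mm bore, flat hub 37 mm across flush with the rim. Point: its centre, half-way up (9 mm above what it lies on). z up along the bore.
- slide_gear_c (a point): Grooved sliding gear: dark steel gear lying flat, teeth 50 mm outside diameter on its lower 14 mm, above them a selector groove (31 mm diameter, 8 mm high) and a smooth flange 40 mm across, 6 mm thick; 28 mm high in all, 21 mm bore. Point: its centre, half-way up (14 mm above the bench). z up along the bore.
- pinion_c (a point): Pinion: small dark steel gear lying flat, 38 mm outside diameter, 22 mm high, 21 mm bore. Point: its centre, half-way up (11 mm above the bench). z up along the bore.
- collar_c (a point): Spacer collar: smooth plain bright steel ring lying flat, 34 mm outside diameter, 14 mm high, 21 mm bore. Point: its centre, half-way up (7 mm above what it lies on). z up along the bore.
- shaft: Gearbox shaft, fixed, lying level on two grey V-blocks. Origin: on the bench under the middle of the shaft. Its y axis runs along the shaft, its -x side is the robot's side; z up. Centre line 40 mm above the bench, 20 mm diameter. Three bright splined seats, each 66 mm long, separated by narrower dark grooves, are centred at y = -78, 0 and +78 mm. The V-blocks (16 mm along y, 58 mm along x, 40 mm high) stand at y = -39 and +39 mm. Shaft ends at about +-153 mm.
- bearing_end: Ball bearing pressed on one end of the shaft, fixed: steel, 52 mm diameter, 16 mm wide, top 66 mm above the bench. It is on the shaft's +y or its -y end, which differs from start to start. Origin: bearing centre, on the shaft's centre line, 135 mm from the middle of the shaft.
- spline_end: The shaft's other end, fixed: bare thin splined stub, 16 mm diameter, 36 mm long. Origin: its middle, on the shaft's centre line, 135 mm from the middle of the shaft.
- can: Spray can (to be left alone), standing upright beyond the shaft, to the left: blue with a yellow band and white nozzle, 54 mm diameter, 192 mm high. Origin: centre of its underside.
- fork: Shift fork (to be left alone): brass-coloured, lying flat; boss 22 mm diameter and 22 mm high at the origin (centre of its underside), the C-shaped prongs 7 mm high reach about 60 mm along its x axis and 32 mm to either side.
- screwdriver: Screwdriver (to be left alone) with a red handle, 190 mm long, 26 mm thick, lying along its x axis, handle at -x. Origin: under its middle, on the bench.
Not all that is in view belongs to the job. Leave any orange or turquoise look-alike of the part that bears big_gear_c alone.

How it is judged (in metres and radians):
At the end, for the whole second after the job is handed in: Along the shaft each gear is within 12 mm of the middle of its seat (big: next to the bearing; sliding: middle; pinion: splined end), flat on the bench on the -x side, 80 to 120 mm from the centre line; the collar flat on the big gear, within 8 mm of its centre; all released and at rest (((y of bearing_end in the frame of shaft above 0 m and y of big_gear_c in the frame of shaft between 0.066 and 0.09 m and y of slide_gear_c in the frame of shaft between -0.012 and 0.012 m and y of pinion_c in the frame of shaft between -0.09 and -0.066 m) or (y of bearing_end in the frame of shaft below 0 m and y of big_gear_c in the frame of shaft between -0.09 and -0.066 m and y of slide_gear_c in the frame of shaft between -0.012 and 0.012 m and y of pinion_c in the frame of shaft between 0.066 and 0.09 m)) and x of big_gear_c in the frame of shaft between -0.12 and -0.08 m and height (world z) of big_gear_c below 0.013 m and angle between each of big_gear_c, slide_gear_c, pinion_c, collar_c's own z axis and vertical below 0.1 rad and x of slide_gear_c in the frame of shaft between -0.12 and -0.08 m and height (world z) of slide_gear_c below 0.018 m and x of pinion_c in the frame of shaft between -0.12 and -0.08 m and height (world z) of pinion_c below 0.015 m and horizontal distance between collar_c and big_gear_c below 0.008 m and z of collar_c in the frame of big_gear_c between 0.012 and 0.02 m and linear speed of each of big_gear, slide_gear, pinion, collar below 0.02 m/s); the robot touches nothing.
It fails at once if the spray can is moved by more than 20 mm or tipped over (distance of can from where it was at the start of the episode above 0.02 m or angle between can's own z axis and vertical above 0.3 rad).
It fails at once if the shift fork is moved by more than 20 mm (distance of fork from where it was at the start of the episode above 0.02 m).
It fails at once if the screwdriver is moved by more than 20 mm (distance of screwdriver from where it was at the start of the episode above 0.02 m).
It also fails if it takes over 99 s, if anything falls off the work surface, if the arm or the gripper's body presses on something with over 40 N, if the wrist force passes 120 N, or if a joint passes its speed limit or range.

## Working session

There is one attempt and no reset: what is moved stays moved. The work goes in short steps, Python scripts to look and compute and a tool call to move; the robot and the scene stay as the last step left them, time stands still between calls to the robot, and variables do not carry over. Pictures are saved under pics/ and viewed, at most 14 in all, crops included, and the job is handed in when it is done.

Besides the shell and the picture viewer there is one more tool, called after "Request:" as a command line: name --argument value ..., lists and objects as JSON in quotes. move_arm: Moves the arm, as the interface text tells. Its arguments: {"type":"object","properties":{"plan":{"type":"array","items":{"type":"array"}}},"required":["plan"]}

```bash
mkdir -p pics; ls; python3 - <<'E'
from cell import status,cams,ctrl
import cv2,numpy as np
np.set_printoptions(precision=4,suppress=True)
s=status.read_state();print(s['clock'],s['eef_pos'],s['tool_rot'],s['width'],ctrl.grasp_offset)
for n in ['top','side']:
    im=cams.get_image(n);cv2.imwrite(f'pics/{n}0.png',im);p=cams.camera_params(n);print(n,p['K'],p['pose'])
print(cams.camera_params('wrist'))
E
```

```text
pics
0.0 [ 156.1473 -630.3055  230.3781] [-3.1397  0.      0.2428] 85.34417040228583 18.700000000000003
top [[469.2606   0.     314.8987]
 [  0.     469.2606 202.4175]
 [  0.       0.       1.    ]] [[   0.028    -0.9837    0.1777  293.3648]
 [  -0.9996   -0.0273    0.0064  -85.0203]
 [  -0.0014   -0.1778   -0.9841 1296.7933]
 [   0.        0.        0.        1.    ]]
side [[393.0478   0.     321.7202]
 [  0.     393.0478 198.6454]
 [  0.       0.       1.    ]] [[ -0.9996  -0.0093   0.027  488.4678]
 [ -0.0251   0.7392  -0.6731 537.0184]
 [ -0.0137  -0.6735  -0.7391 734.2889]
 [  0.       0.       0.       1.    ]]
{'K': array([[309.7069,   0.    , 321.09  ],
       [  0.    , 309.7069, 199.3351],
       [  0.    ,   0.    ,   1.    ]]), 'tool_from_camera': array([[  -0.0004,   -0.952 ,   -0.3061,   78.1393],
       [   1.    ,   -0.0004,    0.0001,    0.6062],
       [  -0.0002,   -0.3061,    0.952 , -141.704 ],
       [   0.    ,    0.    ,    0.    ,    1.    ]])}
```

View pics/top0.png

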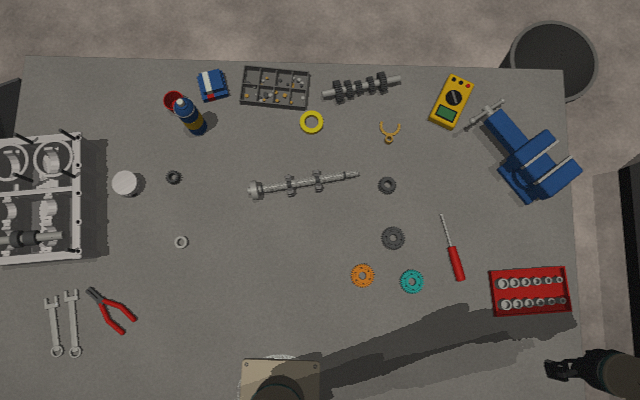

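View pics/side0.png

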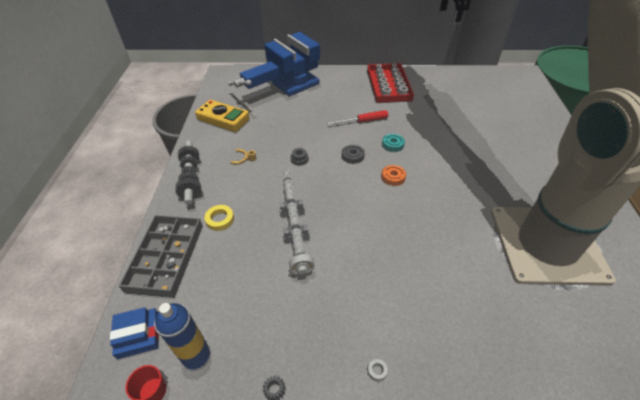

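The top view shows a dark wide gear at (392,237), a smaller dark gear at (387,185), a tiny dark gear at (174,177), a bright ring at (181,241), the shaft from (250,188) to (358,174) with the bearing at its left (+y) end, and orange and turquoise look-alikes at (362,275) and (411,281). Next I'll measure these and confirm the parts in an enlarged crop.

```bash
cat > h.py <<'E'
from cell import status,cams,ctrl
import cv2,numpy as np
from scipy.spatial.transform import Rotation as R
np.set_printoptions(precision=1,suppress=True)
def cast(n,uv,z):
    p=cams.camera_params(n);T=np.array(p['pose']);d=T[:3,:3]@np.linalg.inv(p['K'])@[uv[0],uv[1],1]
    o=T[:3,3];return o+d*(z-o[2])/d[2]
def wpose():
    s=status.read_state();T=np.eye(4);T[:3,:3]=R.from_euler('xyz',s['tool_rot']).as_matrix();T[:3,3]=s['eef_pos'];return T
def wcast(T,uv,z):
    p=cams.camera_params('wrist');K=p['K'];C=T@np.array(p['tool_from_camera'])
    a=np.array([uv[0]-K[0,2],uv[1]-K[1,2]])/K[0,0];t=np.linalg.norm(a)
    d=C[:3,:3]@np.r_[a/max(t,1e-9)*np.sin(t),np.cos(t)];o=C[:3,3];return o+d*(z-o[2])/d[2]
def wproj(T,P):
    p=cams.camera_params('wrist');K=p['K'];C=T@np.array(p['tool_from_camera'])
    c=C[:3,:3].T@(np.array(P,float)-C[:3,3]);t=np.arctan2(np.hypot(c[0],c[1]),c[2]);return K[:2,2]+K[0,0]*t*c[:2]/np.hypot(c[0],c[1])
E
python3 - <<'E'
from h import *
im=cv2.imread('pics/top0.png');g=cv2.cvtColor(im,cv2.COLOR_BGR2GRAY)
def blob(n,c,r,dark,z):
    w=g[c[1]-r:c[1]+r,c[0]-r:c[0]+r].astype(int);b=np.median(w)
    m=((w<b-18) if dark else (w>b+18)).astype(np.uint8)
    k,_,st,ce=cv2.connectedComponentsWithStats(m,connectivity=8)
    i=1+np.argmax(st[1:,4]);pts=np.argwhere(m*0+(_==i))[:,::-1].astype(np.float32)
    (x,y),rad=cv2.minEnclosingCircle(pts);uv=ce[i]+np.array(c)-r
    print(n,uv,'circ',x+c[0]-r,y+c[1]-r,rad*2.7,cast('top',uv,z))
blob('big',(392,237),17,1,9);blob('slide',(387,185),15,1,14);blob('pin',(174,177),13,1,11);blob('collar',(181,241),11,0,7)
w=g[165:205,240:365];m=(w>np.median(w)+25).astype(np.uint8)
pts=np.argwhere(m)[:,::-1]+[240,165]
for e in [(254,188),(357,174)]: print('shaft',e,cast('top',e,40))
big=lambda a:cv2.resize(a,None,fx=5,fy=5,interpolation=cv2.INTER_CUBIC)
A=big(im[165:265,340:440]);B=np.vstack([big(im[165:205,240:300])[:, :300],big(im[165:205,300:360])[:, :300],big(im[160:180,150:210])])
B=cv2.resize(B,(300,500));cv2.imwrite('pics/crop.png',np.hstack([A,B]))
E
```

```text
big [392.5 237.9] circ 392.6475410461426 237.94262313842773 32.5507435798645 [ 432.7 -292.7    9. ]
slide [386.4 185.2] circ 386.22486782073975 185.41534423828125 25.424395751953128 [ 579.3 -275.2   14. ]
pin [173.4 177.1] circ 173.5 177.0 22.950270366668704 [586.9 323.4  11. ]
collar [179.8 241.8] circ 179.8333330154419 241.8333330154419 15.91017336845398 [405.9 291.9   7. ]
shaft (254, 188) [555.8  90.9  40. ]
shaft (357, 174) [ 603.  -190.4   40. ]
```

View pics/crop.png

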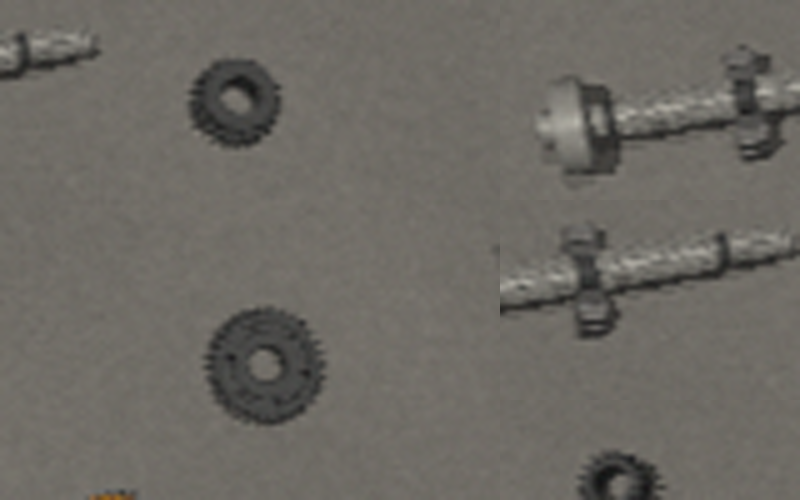

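The crop confirms the parts. The wide flat gear at (392,238) in plain dark steel is the big gear, since the look-alikes are orange and turquoise. The taller flanged one at (386,185) is the sliding gear, and the tiny toothed one at (173,177) is the pinion. The bearing is at the left (+y) end. Next I'll work out the shaft frame and targets.

```bash
python3 - <<'E'
from h import *
a=cast('top',(247.5,190),40);b=cast('top',(359.8,174),40);v1=cast('top',(289,186),40);v2=cast('top',(318,182),40)
print(a,b,np.linalg.norm(a-b),(a+b)/2,(v1+v2)/2)
u=(a-b)/np.linalg.norm(a-b);x=np.array([u[1],-u[0],0]);M=(a+b)/2
print(u,np.arctan2(u[1],u[0]),x)
for n,y in [('big',78),('sl',0),('pin',-78)]: print(n,M+u*y-100*x)
# side cross-check
for n,uv,z in [('big',(352,153),9),('slide',(299,156),14),('pin',(274,388),11),('col',(377,370),7),('brg',(301,264),40),('tip',(287.5,174),40)]: print(n,cast('side',uv,z))
E
```

```text
[549.7 108.4  40. ] [ 603.2 -198.1   40. ] 311.14374857697993 [576.5 -44.9  40. ] [570.8 -44.2  40. ]
[-0.2  1.   0. ] 1.7435179963049634 [1.  0.2 0. ]
big [464.5  14.8  40. ]
sl [477.9 -62.1  40. ]
pin [ 491.3 -138.9   40. ]
big [ 434.9 -296.6    9. ]
slide [ 581.4 -277.    14. ]
pin [586.5 323.2  11. ]
col [405.8 287.9   7. ]
brg [552.3  88.9  40. ]
tip [ 602.9 -178.8   40. ]
```

Request:
move_arm --plan '[[[30,40,0],[0,0,10],1],[[30,40,0],[0,0,10],1],[[30,40,0],[0,0,10],1],[[30,40,0],[0,0,10],1],[[30,40,0],[0,0,10],1],[[30,40,0],[0,0,10],1],[[30,40,0],[0,0,10],1],[[30,40,-20],[0,0,10],1],[[37,17,-30],[0,0,5.6],1],[[0,0,0],[0,0,0],1]]'

```text
clock: 1.35
eef_pos: [435.0, -290.6, 179.3]
tool_rot: [-3.141, -0.004, 1.743]
force: [0.4, -0.4, -0.3]
width: 85.1
gripper_force: 0.0
```

```bash
python3 - <<'E'
from h import *
T=wpose();im=cams.get_image('wrist');cv2.imwrite('pics/w1.png',im);np.save('w1.npy',T)
print(T[:3,3],wproj(T,[434,-294,18]),wproj(T,[435,-290,0]))
E
```

```text
[ 435.  -290.6  179.3] [319.9 184.4] [321.5 176.6]
```

View pics/w1.png

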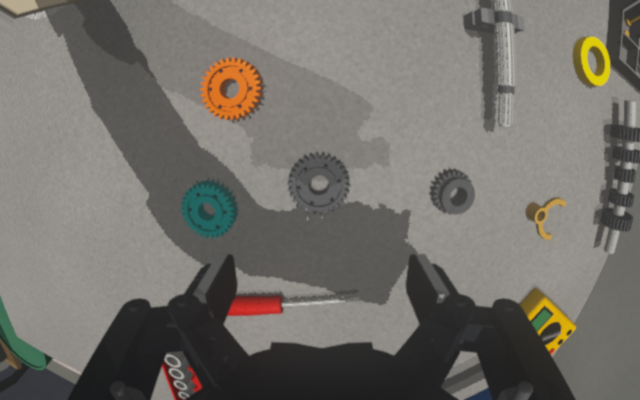

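The wrist view shows the big gear's bore at (319,183), against a predicted (320,184). My estimate of (434,-294) holds, so I'm descending.

Request:
move_arm --plan '[[[-1,-3,-50],[0,0,0],1],[[0,0,-50],[0,0,0],1],[[0,0,-40],[0,0,0],1],[[0,0,-25],[0,0,0],1],[[0,0,-15],[0,0,0],1],[[0,0,0],[0,0,0],1]]'

```text
clock: 2.15
eef_pos: [431.5, -297.5, 1.1]
tool_rot: [-3.14, -0.0, 1.736]
force: [0.4, 0.5, 0.3]
width: 85.3
gripper_force: 0.0
```

Request:
move_arm --plan '[[[0,0,0],[0,0,0],0],[[0,0,0],[0,0,0],0],[[0,0,0],[0,0,0],0],[[0,0,0],[0,0,0],0]]'

```text
clock: 2.65
eef_pos: [433.1, -297.6, 3.2]
tool_rot: [3.14, 0.002, 1.736]
force: [-0.8, 0.9, 7.0]
width: 61.0
gripper_force: 63.6
```

Request:
move_arm --plan '[[[0,0,25],[0,0,0],0],[[0,0,40],[0,0,0],0],[[5,45,10],[0,0,0],0],[[5,50,0],[0,0,0],0],[[5,55,0],[0,0,0],0],[[5,55,0],[0,0,0],0],[[6,54,0],[0,0,0],0],[[5,50,0],[0,0,0],0],[[0,0,0],[0,0,0],0],[[0,0,0],[0,0,0],0]]'

```text
clock: 3.9
eef_pos: [463.1, 11.6, 76.8]
tool_rot: [3.142, 0.001, 1.737]
force: [0.6, 0.5, -3.8]
width: 61.2
gripper_force: 67.5
```

```bash
python3 - <<'E'
from h import *
T=wpose();im=cams.get_image('wrist');cv2.imwrite('pics/w2.png',im);np.save('w2.npy',T);print(T[:3,3])
E
```

```text
[463.1  11.6  76.8]
```

View pics/w2.png

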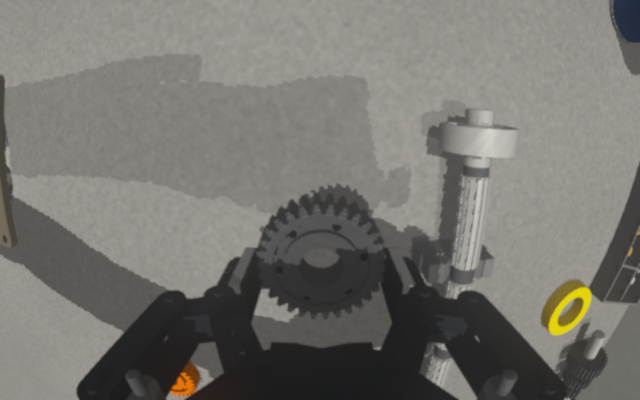

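The gear is held flat in the jaws. The bearing sits at about (478,140), the V-block groove at (462,275) and the shaft end at (478,112). I'll use these to refine the shaft frame.

```bash
python3 - <<'E'
from h import *
T=np.load('w2.npy')
e=wcast(T,(478.5,113),40);b=wcast(T,(479.5,124),66);v=wcast(T,(462,276),50);g=wcast(T,(476,172),50);gr=wcast(T,(321,261),76.8+13)
print('end',e,'brg top front edge',b,'v',v,'groove',g,'gear bore',gr)
u=np.array([-.172,.985]);M=np.array([576,-44.5]);x=np.array([u[1],-u[0]])
for q in (e,b,v,g): print((q[:2]-M)@x,(q[:2]-M)@u)
print('gear', (gr[:2]-M)@x,(gr[:2]-M)@u)
E
```

```text
end [546.6 103.3  40. ] brg top front edge [534.5  95.5  66. ] v [563.9  -3.9  50. ] groove [548.9  67.6  50. ] gear bore [461.8  17.3  89.8]
-3.5710653350763097 150.65928617942427
-16.796551903420347 145.0793427890552
-4.901625852724253 42.04279572043444
-7.4470504509586934 115.04795995028711
gear -101.83566267627596 80.47682566622086
```

Request:
move_arm --plan '[[[0,-2,-35],[0,0,0],0],[[0,0,-20],[0,0,0],0],[[0,0,-12],[0,0,0],0],[[0,0,-5],[0,0,0],0],[[0,0,-2],[0,0,0],0],[[0,0,0],[0,0,0],0]]'

```text
clock: 4.7
eef_pos: [463.0, 7.8, 3.2]
tool_rot: [-3.141, 0.001, 1.733]
force: [-2.7, -0.5, 7.4]
width: 61.1
gripper_force: 68.8
```

Request:
move_arm --plan '[[[0,0,0],[0,0,0],1],[[0,0,0],[0,0,0],1],[[0,0,0],[0,0,0],1],[[0,0,25],[0,0,0],1],[[0,0,50],[0,0,0],1],[[10,-45,40],[0,0,0],1],[[22,-52,20],[0,0,0],1],[[22,-52,0],[0,0,0],1],[[22,-52,0],[0,0,0],1],[[22,-52,0],[0,0,0],1]]'

```text
clock: 5.95
eef_pos: [561.6, -245.0, 137.3]
tool_rot: [3.142, -0.0, 1.736]
force: [0.6, 0.3, 0.2]
width: 85.5
gripper_force: 0.0
```

Request:
move_arm --plan '[[[18,-30,0],[0,0,0],1],[[0,0,0],[0,0,0],1]]'

```text
clock: 6.2
eef_pos: [579.4, -276.5, 136.5]
tool_rot: [3.142, 0.001, 1.732]
force: [-0.2, 0.9, -0.3]
width: 85.4
gripper_force: 0.0
```

```bash
python3 - <<'E'
from h import *
T=wpose();im=cams.get_image('wrist');cv2.imwrite('pics/w3.png',im);np.save('w3.npy',T)
print(T[:3,3],wproj(T,[580,-276,28]));t=cams.get_image('top');cv2.imwrite('pics/top1.png',t)
E
```

```text
[ 579.4 -276.5  136.5] [322.2 195.6]
```

View pics/w3.png

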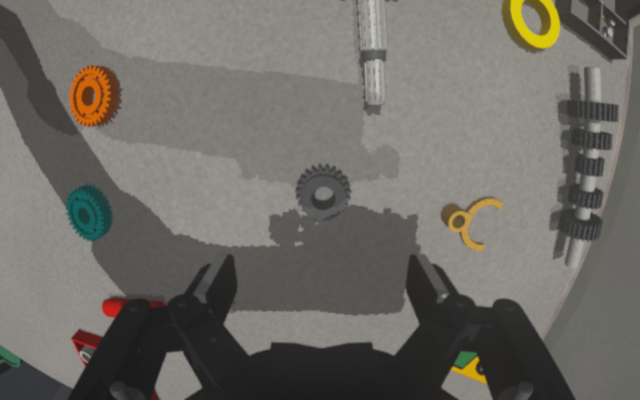

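Sliding gear bore is at (323,194), predicted (322,196), and the fork at (458,221) is clear of the fingers. Descending.

Request:
move_arm --plan '[[[1,2,-50],[0,0,0],1],[[0,0,-45],[0,0,0],1],[[0,0,-28],[0,0,0],1],[[0,0,-13],[0,0,0],1],[[0,0,0],[0,0,0],1],[[0,0,0],[0,0,0],0],[[0,0,0],[0,0,0],0],[[0,0,0],[0,0,0],0],[[0,0,0],[0,0,0],0],[[0,0,0],[0,0,0],0]]'

```text
clock: 7.55
eef_pos: [581.0, -271.3, 3.3]
tool_rot: [3.14, 0.001, 1.736]
force: [-2.6, 0.5, 7.8]
width: 47.0
gripper_force: 60.3
```

Request:
move_arm --plan '[[[0,0,30],[0,0,0],0],[[0,0,50],[0,0,0],0],[[-20,40,0],[0,0,0],0],[[-22,45,0],[0,0,0],0],[[-22,45,0],[0,0,0],0],[[-20,42,0],[0,0,0],0],[[-20,40,0],[0,0,0],0],[[0,0,0],[0,0,0],0],[[0,0,0],[0,0,0],0]]'

```text
clock: 8.68
eef_pos: [476.9, -59.5, 81.7]
tool_rot: [3.141, 0.001, 1.737]
force: [0.3, 0.1, -2.9]
width: 47.1
gripper_force: 62.5
```

```bash
python3 - <<'E'
from h import *
T=wpose();im=cams.get_image('wrist');cv2.imwrite('pics/w4.png',im);np.save('w4.npy',T);print(T[:3,3])
E
```

```text
[476.9 -59.5  81.7]
```

View pics/w4.png

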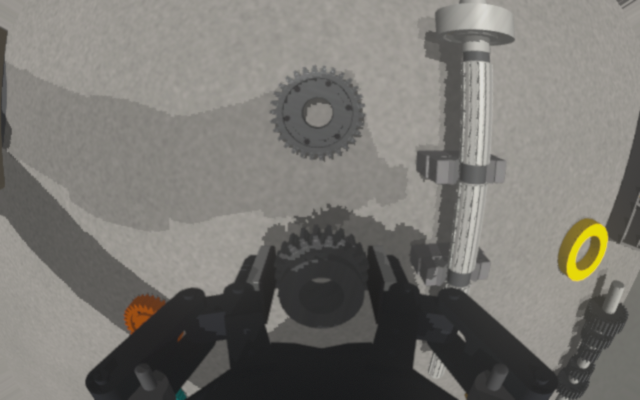

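The big gear lies with its bore at (318,114). The shaft grooves at the V-blocks are at (475,173) and (463,278), and the sliding gear is held with its bore at (321,288).

```bash
python3 - <<'E'
from h import *
T=np.load('w4.npy')
u=np.array([-.172,.985]);M=np.array([576,-44.5]);x=np.array([u[1],-u[0]])
for n,uv,z in [('v+',(475.5,173),50),('v-',(463,279),50),('brggroove',(476.5,57),50),('big',(318.5,114),18),('slide',(321,288),82+24)]:
    q=wcast(T,uv,z);print(n,q,(q[:2]-M)@x,(q[:2]-M)@u)
E
```

```text
v+ [565.5  -4.8  50. ] -3.5020819641320378 40.86977194362299
v- [583.  -80.2  50. ] 0.8052541197188936 -36.35818094751278
brggroove [549.6  65.2  50. ] -7.120206482114315 112.59106459293167
big [463.4   9.7  18. ] -101.54397622136646 72.72248756786028
slide [476.9 -61.6 106. ] -100.53695418215808 0.23533405492140227
```

Request:
move_arm --plan '[[[0,3,-35],[0,0,0],0],[[0,0,-22],[0,0,0],0],[[0,0,-13],[0,0,0],0],[[0,0,-6],[0,0,0],0],[[0,0,-3],[0,0,0],0],[[0,0,0],[0,0,0],0]]'

```text
clock: 9.48
eef_pos: [476.6, -56.4, 3.3]
tool_rot: [3.141, 0.001, 1.736]
force: [-1.5, -0.1, 2.6]
width: 46.7
gripper_force: 63.0
```

```bash
python3 - <<'E'
from h import *
im=cv2.imread('pics/top1.png');g=cv2.cvtColor(im,cv2.COLOR_BGR2GRAY)
p=cams.camera_params('top');P=np.linalg.inv(p['pose'])@[464,12,9,1];c=(p['K']@P[:3]);c=(c[:2]/c[2]).astype(int);print(c)
w=im[c[1]-60:c[1]+40,c[0]-60:c[0]+100];cv2.imwrite('pics/c1.png',cv2.resize(w,None,fx=5,fy=5,interpolation=cv2.INTER_CUBIC))
print(c-60)
E
```

```text
[282 223]
[222 163]
```

View pics/c1.png

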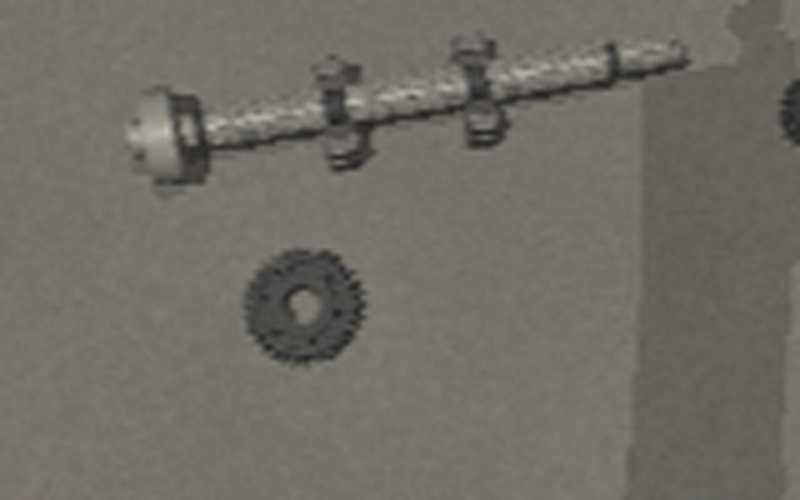

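Top crop: big gear bore at full-image (282.6,224.2), and V-block/shaft crossings at about (290,184.4) and (318,179.6).

```bash
python3 - <<'E'
from h import *
g=cast('top',(282.6,224.2),18)
a=cast('top',(222+132/5,163+137/5),40);b=cast('top',(222+687/5,163+53/5),40)
v=[cast('top',(222+340/5,163+107/5),48),cast('top',(222+479/5,163+81/5),48)]
bf=cast('top',(222+612/5,163+62/5),48)
u=(a-b)/np.linalg.norm(a-b);u=u[:2];x=np.array([u[1],-u[0]]);M=(a+b)[:2]/2
print(np.linalg.norm(a-b),M,np.arctan2(u[1],u[0]))
for q in [g,*v,bf]:print(q,(q[:2]-M)@x,(q[:2]-M)@u)
E
```

```text
307.94578361440483 [576.5 -45.6] 1.7524173121482507
[461.1  10.2  18. ] -103.42445381709742 75.74978163586512
[566.9  -7.7  48. ] -2.634931633109 38.95684915166345
[583.5 -83.   48. ] 0.1063032191027394 -38.09530745841096
[ 596.1 -155.4   48. ] -0.5163360044690494 -111.55978768782347
```

Request:
move_arm --plan '[[[0,0,0],[0,0,0],1],[[0,0,0],[0,0,0],1],[[0,0,0],[0,0,0],1],[[0,0,25],[0,0,0],1],[[0,0,50],[0,0,0],1],[[0,0,60],[0,0,0],1],[[0,20,20],[0,0,0],1],[[10,45,0],[0,0,0],1],[[15,50,0],[0,0,0],1],[[20,50,0],[0,0,0],1]]'

```text
clock: 10.72
eef_pos: [521.5, 110.1, 157.5]
tool_rot: [3.142, 0.001, 1.736]
force: [0.3, -0.0, -0.1]
width: 85.4
gripper_force: 0.0
```

Request:
move_arm --plan '[[[20,50,0],[0,0,0],1],[[20,50,0],[0,0,0],1],[[20,50,0],[0,0,0],1],[[5,60,0],[0,0,0],1],[[0,5,-10],[0,0,0],1],[[0,0,-10],[0,0,0],1],[[0,0,0],[0,0,0],1]]'

```text
clock: 11.6
eef_pos: [586.1, 321.2, 135.8]
tool_rot: [-3.139, 0.003, 1.735]
force: [0.9, -0.0, -0.1]
width: 85.3
gripper_force: 0.0
```

```bash
python3 - <<'E'
from h import *
T=wpose();im=cams.get_image('wrist');cv2.imwrite('pics/w5.png',im);np.save('w5.npy',T)
print(T[:3,3],wproj(T,[586.5,323.3,22]))
E
```

```text
[586.1 321.2 135.8] [322.6 191.8]
```

View pics/w5.png

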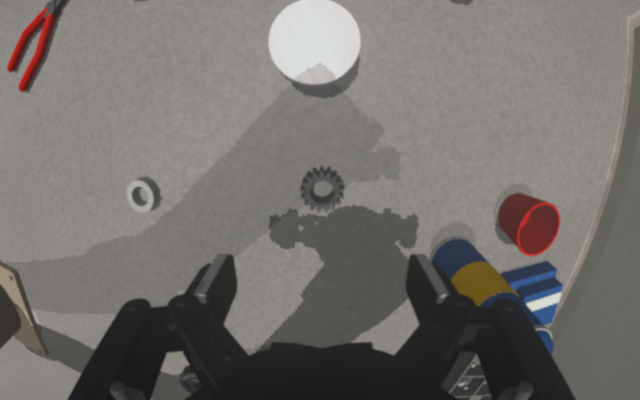

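```bash
python3 - <<'E'
from h import *
T=np.load('w5.npy')
print('pin',wcast(T,(322,189),22),'can base near edge pts',wcast(T,(452,240),0),wcast(T,(436,250),0),'cyl',wcast(T,(318,84),0),wcast(T,(270,45),60),wcast(T,(360,45),60))
print(wcast(T,(141,196),14))
E
```

```text
pin [585.6 325.7  22. ] can base near edge pts [731.1 287.4   0. ] [716.3 273.7   0. ] cyl [567.5 413.7   0. ] [531.3 433.4  60. ] [592.6 443.1  60. ]
[407.1 287.6  14. ]
```

Pinion bore at (322,189) gives (586,325). The can's nearest edge is about 130 mm away, so descending is safe.

Request:
move_arm --plan '[[[0,4,-50],[0,0,0],1],[[0,0,-45],[0,0,0],1],[[0,0,-26],[0,0,0],1],[[0,0,-11],[0,0,0],1],[[0,0,0],[0,0,0],1],[[0,0,0],[0,0,0],0],[[0,0,0],[0,0,0],0],[[0,0,0],[0,0,0],0],[[0,0,0],[0,0,0],0],[[0,0,0],[0,0,0],0]]'

```text
clock: 12.9
eef_pos: [586.9, 328.5, 6.7]
tool_rot: [3.14, -0.0, 1.737]
force: [-1.4, -0.6, 4.9]
width: 35.7
gripper_force: 59.8
```

Request:
move_arm --plan '[[[0,0,30],[0,0,0],0],[[0,0,50],[0,0,0],0],[[0,-25,30],[0,0,0],0],[[-11,-50,0],[0,0,0],0],[[-12,-55,0],[0,0,0],0],[[-12,-55,0],[0,0,0],0],[[-12,-55,0],[0,0,0],0],[[-12,-55,0],[0,0,0],0],[[-12,-55,0],[0,0,0],0],[[-12,-55,0],[0,0,0],0]]'

```text
clock: 14.15
eef_pos: [502.9, -78.7, 115.6]
tool_rot: [3.141, 0.0, 1.737]
force: [-0.2, -1.2, -1.4]
width: 35.7
gripper_force: 60.2
```

Request:
move_arm --plan '[[[-12,-50,0],[0,0,0],0],[[0,-10,-30],[0,0,0],0],[[0,0,0],[0,0,0],0],[[0,0,0],[0,0,0],0]]'

```text
clock: 14.65
eef_pos: [492.0, -135.4, 86.0]
tool_rot: [3.14, -0.001, 1.739]
force: [-0.3, 0.9, -0.4]
width: 35.5
gripper_force: 60.3
```

```bash
python3 - <<'E'
from h import *
T=wpose();im=cams.get_image('wrist');cv2.imwrite('pics/w6.png',im);np.save('w6.npy',T);print(T[:3,3])
E
```

```text
[ 492.  -135.4   86. ]
```

View pics/w6.png

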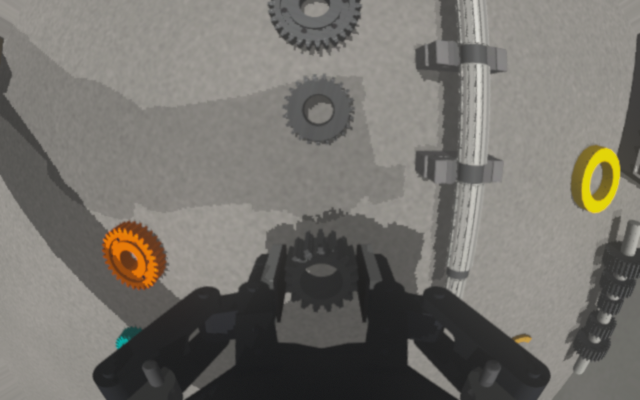

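Sliding gear lies with its bore at (320,110), V-block grooves are at (475,57) and (474,170), the outer groove is at (458,274), and the held pinion bore is at (321,269).

```bash
python3 - <<'E'
from h import *
T=np.load('w6.npy')
u=np.array([-.176,.984]);M=np.array([576.5,-45]);x=np.array([u[1],-u[0]])
for n,uv,z in [('v+',(475,57),50),('v-',(475,170),50),('g',(458,274),50),('slide',(320,110),28),('big',(315,7),18),('pin',(321,269),101)]:
    q=wcast(T,uv,z);print(n,q,(q[:2]-M)@x,(q[:2]-M)@u)
E
```

```text
v+ [565.6  -9.7  50. ] -4.514545705606264 36.69863238548828
v- [582.1 -79.3  50. ] -0.5681639041470364 -34.72709246742348
g [ 595.1 -154.4   50. ] -0.9504530607858972 -110.96905144262004
slide [478.9 -63.3  28. ] -99.2959855866029 -0.8283596136231864
big [463.6   6.9  18. ] -101.9708407252855 70.89838821007557
pin [ 491.2 -133.   101. ] -99.42088854209072 -71.59514419197424
```

Request:
move_arm --plan '[[[0,-3,-35],[0,0,0],0],[[0,0,-22],[0,0,0],0],[[0,0,-14],[0,0,0],0],[[0,0,-7],[0,0,0],0],[[0,0,-2],[0,0,0],0],[[0,0,0],[0,0,0],0]]'

```text
clock: 15.45
eef_pos: [491.9, -139.1, 6.7]
tool_rot: [3.14, 0.0, 1.738]
force: [-0.9, 0.9, 5.6]
width: 35.4
gripper_force: 61.1
```

Request:
move_arm --plan '[[[0,0,0],[0,0,0],1],[[0,0,0],[0,0,0],1],[[0,0,0],[0,0,0],1],[[0,0,25],[0,0,0],1],[[0,0,50],[0,0,0],1],[[0,0,60],[0,0,0],1],[[0,30,10],[0,0,0],1],[[-10,45,0],[0,0,0],1],[[-10,50,0],[0,0,0],1],[[-10,50,0],[0,0,0],1]]'

```text
clock: 16.7
eef_pos: [461.0, 36.3, 150.5]
tool_rot: [3.141, -0.0, 1.736]
force: [0.2, 1.1, 0.4]
width: 85.8
gripper_force: 0.0
```

Request:
move_arm --plan '[[[-10,50,0],[0,0,0],1],[[-10,50,0],[0,0,0],1],[[-10,50,0],[0,0,0],1],[[-10,50,0],[0,0,0],1],[[-16,52,0],[0,0,0],1],[[0,0,-10],[0,0,0],1],[[0,0,0],[0,0,0],1]]'

```text
clock: 17.58
eef_pos: [404.8, 286.0, 139.5]
tool_rot: [-3.14, 0.002, 1.737]
force: [0.5, -0.4, -0.1]
width: 85.3
gripper_force: 0.0
```

```bash
python3 - <<'E'
from h import *
T=wpose();im=cams.get_image('wrist');cv2.imwrite('pics/w7.png',im);np.save('w7.npy',T)
print(T[:3,3],wproj(T,[406,290,14]))
t=cams.get_image('top');cv2.imwrite('pics/top2.png',t)
big=lambda a:cv2.resize(a,None,fx=4,fy=4,interpolation=cv2.INTER_CUBIC)
cv2.imwrite('pics/c2.png',np.vstack([big(t[165:240,240:370]),cv2.resize(im[80:260,190:450],(520,250+0))]))
E
```

```text
[404.8 286.  139.5] [323.7 186.4]
```

View pics/c2.png

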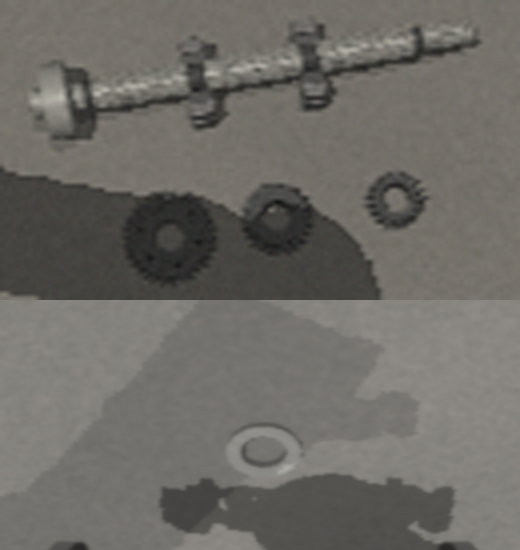

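Crop: the collar is at wrist (322,188). In the top view the big gear's bore is at (282.5,224.3), the sliding gear at (309,218.5), the pinion at (339,214.5).

```bash
python3 - <<'E'
from h import *
T=np.load('w7.npy');print('collar',wcast(T,(322,188),14))
f=lambda u,v:(240+u/4,165+v/4)
a=cast('top',f(30,101),40);b=cast('top',f(479,36),40)
u=(a-b)[:2]/np.linalg.norm(a-b);x=np.array([u[1],-u[0]]);M=(a+b)[:2]/2;print(np.linalg.norm(a-b),M)
for n,uv,z in [('big',(170,237),18),('slide',(276,213),28),('pin',(396,198),22),('v+',(197,76),48),('v-',(310,55),48),('g',(418,42),48)]:
    q=cast('top',f(*uv),z);print(n,q,(q[:2]-M)@x,(q[:2]-M)@u)
E
```

```text
collar [404.7 288.3  14. ]
311.09147000880455 [576.1 -44.8]
big [460.9  10.5  18. ] -103.77942423203851 74.54690214586813
slide [478.1 -61.9  28. ] -99.4483175454597 0.22524040762492845
pin [ 491.7 -143.9   22. ] -100.35879036850764 -82.85916465219854
v+ [567.9  -5.7  48. ] -1.2479122676234966 39.998374665727155
v- [584.7 -82.2  48. ] 1.9636876439728228 -38.27794778222734
g [ 595.8 -155.7   48. ] 0.143538583250062 -112.59509338048156
```

All three gears are within about 5 mm of target. Now the collar.

Request:
move_arm --plan '[[[0,3,-50],[0,0,0],1],[[0,0,-45],[0,0,0],1],[[0,0,-26],[0,0,0],1],[[0,0,-10],[0,0,0],1],[[0,0,0],[0,0,0],1],[[0,0,0],[0,0,0],0],[[0,0,0],[0,0,0],0],[[0,0,0],[0,0,0],0],[[0,0,0],[0,0,0],0],[[0,0,0],[0,0,0],0]]'

```text
clock: 18.92
eef_pos: [405.7, 290.3, 10.5]
tool_rot: [3.14, -0.0, 1.737]
force: [-0.1, -2.0, 9.2]
width: 29.7
gripper_force: 58.5
```

Request:
move_arm --plan '[[[0,0,20],[0,0,0],0],[[0,0,40],[0,0,0],0],[[0,0,30],[0,0,0],0],[[0,0,0],[0,0,0],0]]'

```text
clock: 19.42
eef_pos: [406.5, 291.0, 101.4]
tool_rot: [3.138, -0.002, 1.736]
force: [-0.4, 0.5, -0.7]
width: 29.2
gripper_force: 59.3
```

```bash
python3 - <<'E'
from h import *
T=wpose();im=cams.get_image('wrist');np.save('w8.npy',T);print(T[:3,3])
cv2.imwrite('pics/w8.png',cv2.resize(im[200:350,220:420],None,fx=3,fy=3,interpolation=cv2.INTER_CUBIC))
E
```

```text
[406.5 291.  101.4]
```

View pics/w8.png

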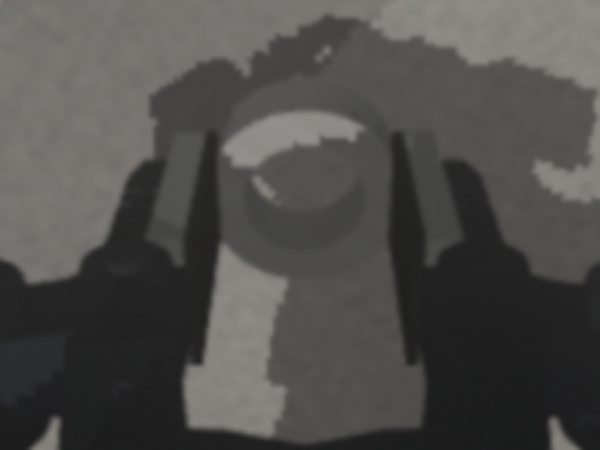

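The collar is held flat between the pads, with its top face centred at about (321,265) in the full image. I'll work out the offset.

```bash
python3 - <<'E'
from h import *
T=np.load('w8.npy')
for v in (262,265,268):
    q=wcast(T,(321,v),105);print(q,T[:3,:3].T@(q-T[:3,3]))
# same method for the held gears, against TCP
for f,uv,dz in [('w2',(321,261),14.8),('w4',(321,288),24.7),('w6',(321,269),15.3)]:
    T=np.load(f+'.npy');q=wcast(T,uv,T[2,3]+dz);print(f,T[:3,:3].T@(q-T[:3,3]))
# where the big gear was seen from w4
T=np.load('w4.npy');print(wcast(T,(318.5,114),18))
E
```

```text
[406.2 290.8 105. ] [-0.1 -0.4 -3.6]
[406.5 289.1 105. ] [-1.8 -0.4 -3.6]
[406.8 287.3 105. ] [-3.6 -0.4 -3.6]
w2 [  6.8  -0.3 -14.8]
w4 [ -1.8  -0.4 -24.7]
w6 [  2.7  -0.4 -15.3]
[463.4   9.7  18. ]
```

Request:
move_arm --plan '[[[8,-46,10],[0,0,0],0],[[8,-50,0],[0,0,0],0],[[8,-50,0],[0,0,0],0],[[8,-50,0],[0,0,0],0],[[8,-50,0],[0,0,0],0],[[8,-50,0],[0,0,0],0],[[9,-30,0],[0,0,0],0],[[0,0,0],[0,0,0],0],[[0,0,0],[0,0,0],0]]'

```text
clock: 20.6
eef_pos: [461.6, -35.2, 108.6]
tool_rot: [-3.14, -0.001, 1.737]
force: [0.9, 0.6, -0.8]
width: 29.5
gripper_force: 59.4
```

```bash
python3 - <<'E'
from h import *
T=wpose();im=cams.get_image('wrist');np.save('w9.npy',T);print(T[:3,3],wproj(T,[463,10,18]))
cv2.imwrite('pics/w9.png',cv2.resize(im[80:300,220:420],None,fx=2.7,fy=2.7,interpolation=cv2.INTER_CUBIC))
E
```

```text
[461.6 -35.2 108.6] [333.3 147.3]
```

View pics/w9.png

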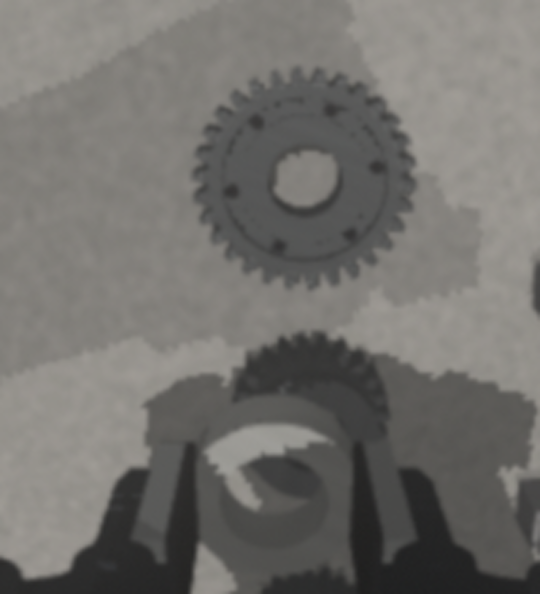

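The big gear's bore is at full-image (333,147), exactly where (463,10) projects, and the collar is at (321.5,265). Moving the TCP to (463,12) centres the collar.

Request:
move_arm --plan '[[[1,30,-20],[0,0,0],0],[[0,17,-20],[0,0,0],0],[[0,0,-20],[0,0,0],0],[[0,0,-13],[0,0,0],0],[[0,0,0],[0,0,0],0],[[0,0,0],[0,0,0],0]]'

```text
clock: 21.4
eef_pos: [463.5, 11.2, 36.7]
tool_rot: [3.141, -0.0, 1.737]
force: [0.9, 0.4, -1.6]
width: 30.2
gripper_force: 59.4
```

Request:
move_arm --plan '[[[0,0,-4],[0,0,0],0],[[0,0,-3],[0,0,0],0],[[0,0,-1],[0,0,0],0],[[0,0,0],[0,0,0],0]]'

```text
clock: 21.9
eef_pos: [463.3, 10.8, 28.6]
tool_rot: [3.142, 0.0, 1.737]
force: [-0.1, -0.7, 2.7]
width: 29.6
gripper_force: 60.1
```

Contact felt. Releasing slowly, lifting, and looking.

Request:
move_arm --plan '[[[0,0,0],[0,0,0],0.6],[[0,0,0],[0,0,0],0.8],[[0,0,0],[0,0,0],1],[[0,0,0],[0,0,0],1],[[0,0,20],[0,0,0],1],[[0,0,50],[0,0,0],1],[[0,0,60],[0,0,0],1],[[0,-30,30],[0,0,0],1],[[0,-10,0],[0,0,0],1],[[0,0,0],[0,0,0],1]]'

```text
clock: 23.15
eef_pos: [462.6, -29.8, 187.6]
tool_rot: [-3.14, 0.0, 1.735]
force: [-0.7, 0.4, 0.1]
width: 85.4
gripper_force: 0.0
```

```bash
python3 - <<'E'
from h import *
T=wpose();im=cams.get_image('wrist');np.save('w10.npy',T);print(T[:3,3],wproj(T,[463,10,18]),wproj(T,[463,10,32]))
cv2.imwrite('pics/w10.png',im)
cv2.imwrite('pics/w10c.png',cv2.resize(im[60:260,200:500],None,fx=2.6,fy=2.6,interpolation=cv2.INTER_CUBIC))
E
```

```text
[462.6 -29.8 187.6] [328.4 141.1] [328.7 142.9]
```

View pics/w10c.png

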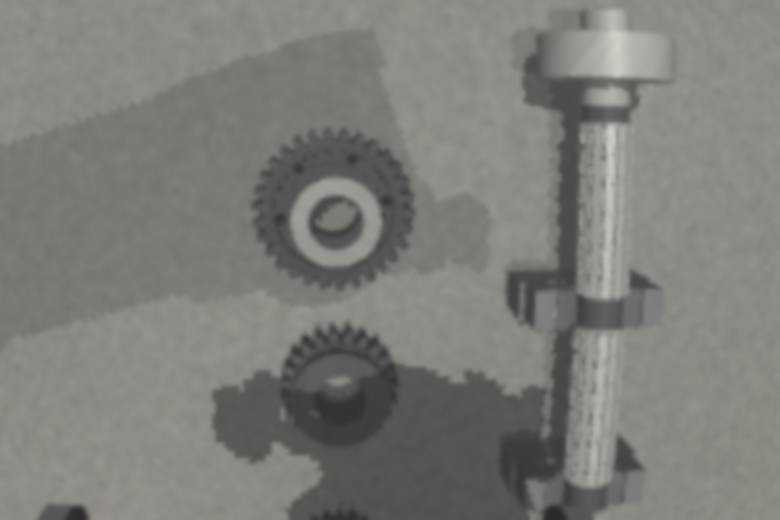

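The collar sits flat on the big gear, with its top centred at (328.8,145.4) against a predicted (328.7,142.9), so about 3 mm off. One last numeric check of the positions before I hand in.

```bash
python3 - <<'E'
from h import *
T=np.load('w10.npy');f=lambda u,v:(200+u/2.6,60+v/2.6)
u=np.array([-.176,.984]);M=np.array([576.5,-45]);x=np.array([u[1],-u[0]])
for n,uv,z in [('g+',(606,114),50),('v+',(602,313),50),('v-',(587,495),50),('big',(333,208),16),('collar',(335,222),32),('slide',(339,397),28)]:
    q=wcast(T,f(*uv),z);print(n,q,(q[:2]-M)@x,(q[:2]-M)@u)
E
```

```text
g+ [551.3  66.8  50. ] -5.131058321182685 114.41868529909648
v+ [566.8  -5.2  50. ] -2.5937950706264448 40.84679143805196
v- [582.1 -79.5  50. ] -0.5812313628355226 -34.963332894846296
big [462.6  10.8  16. ] -102.27395110925376 74.99823422212671
collar [463.5   7.6  32. ] -101.9001351401955 71.66977928408917
slide [477.1 -61.6  28. ] -100.684984508006 1.1696930610935465
```

```bash
python3 -c "
from cell import ctrl;print(ctrl.finish_job())"
```

```text
the job is handed in; nothing more can be done
None
```

I handed the job in: by my last camera measurements each gear lies within about 5 mm of the middle of its seat, roughly 100 mm from the shaft, and the collar lies flat on the big gear about 3 mm off its centre; the judge's verdict was not shown.

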